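# Check a stirrer gear against the master on the test stand

## Robot

A 6-joint arm with a two-finger parallel gripper is mounted at the origin on the work surface. World frame = base frame: x ahead of the robot, y to its left, z up, the work surface at z = 0. Lengths are in m, angles in degrees, forces in N, time in s.
With the tool pointing down it reaches from about 0.3 to 0.75 m from the base axis. Payload 8.5 kg.
Tool frame: the origin (TCP) lies on the mounting face of the last link; the fingertips stand 173 mm ahead of it and the grasp point (between the pads) lies 155 mm ahead of it (env.tips_ahead is the distance from the TCP to the fingertips, in m); z points along the fingers, x is the direction in which the jaws open and shut, and the axes are right-handed (so a half turn about z gives the same grasp; the last joint's range is limited). The gripper opens to 85 mm and grips with 20 to 120 N. Pads are 22 mm wide; open, the fingers measure 114 mm over their backs; the gripper's body (76 mm by 85 mm) begins 54 mm behind the grasp point. The pads swing forward as they close: fully open they stand 13 mm farther back than shut.
Start: joints at [-85.846, 21.807, 74.336, -0, 83.858, -12.336], TCP at [0.156, -0.527, 0.405] pointing down, gripper open.
Joint ranges: [-178.18, 178.18], [-50.72, 133.34], [12.68, 142.11], [-81.47, 261.47], [9.98, 163.14], [-165.26, 165.26]. Speed limits (degrees/s): [136.94, 136.94, 180, 180, 180, 180].

## Interface

Orientations are given as a 3x3 rotation matrix whose columns are the frame's x, y, z axes.
In Python, from rig import env gives the robot as it stands. The module is installed in compiled form; this text tells all that it offers.
- The arm moves only by the tool step_arm, never from a script. Its argument "increments" is a list of rows, each an object of numbers: "x", "y", "z": the shift along the tool's x, y, z in cm; "wx", "wy", "wz": the turn, a rotation vector about the tool's x, y, z in rad; "gripper": the finger opening in cm, from 0 to 8.54. A call has 1 to 20 rows; each row shifts and turns the commanded pose from where the row before left it, along the tool's axes as they then stand; what a row does not reach is not made up. A row lasts 1/10 s, in which the tool goes at most 50 mm and 8.59 degrees, less where a joint would pass 70% of its speed; a pose out of reach is approached as far as the arm can. A call with a gripper value outside its range is refused whole. The fingers move at their own pace and stop on an object; "newtons" is the grip in N (left out, the last holds). Time passes only in rows, so rows that do not move let the fingers close. It gives the time, the measured TCP pose, the force and the opening at its end, in the units of the state.
- env.observe(): the state, without advancing time (a new reading comes with each control period).
- env.get_image(name): name is "scene" or "top"; returns a dict with "color" (480x640x3 uint8, blue, green, red), "camera_matrix" (3x3 intrinsics, pixels), "distortion" ([k1, k2, p1, p2, k3] as OpenCV has them; the pictures are not rectified), "rvec" (rotation vector, rad) and "tvec" (3), from world to camera coordinates, as OpenCV has them. Camera axes: x right, y down, z forward; pixel columns grow to the right and rows downward; lengths in m; the calibration is good to about 2 mm. A picture is of the moment at which its call begins. There is no depth.
- env.close_job(): hands the job in, once; it reports no verdict.
The state is a dict: "time_s": time; "q": joint angles; "qvel": joint speeds; "joint_efforts": joint torques, N m; "position": TCP position; "tool_rot": TCP orientation; "ft_force": force on the tool from outside, world axes, zero at the start; "wrist_torque": the same for the moment, N m; "grip_width": finger opening in m.
Only numpy, scipy, OpenCV 4.12 (cv2) and the standard library are available. Lean on these libraries where they do the work, as an engineer would, in place of code of your own. Each camera call takes 0.05 s, during which the arm holds its last target. There are 200 camera calls.

## Task

One of the three loose hubbed gears has the same size and tooth count as the master gear on the grey test stand. Put that gear, hub up, on the stand's empty post so that it lies flat on the plate with its teeth in mesh with the master, then turn it by its hub through at least an eighth of a turn, either way, so that it drives the master round with it; do not turn the master with the gripper. Leave the gear on the post, in mesh.

Things in the scene. Friction and masses are not known exactly. Their poses are not given: they have to be found in the camera images.
- gear_mid (a point): centre of the matching steel gear, on its axis, half-way up its 45 mm height. Toothed part: lowest 12 mm, 10 teeth, 70 mm over tips, 48 over roots. Above it a round hub, 36 mm diameter, from 10.5 mm below to 22.5 mm above this point: grasp here. 26 mm through bore; 0.3 kg. z up; x points at a tooth, one every 36 deg. Not it: the same-sized gear with 20 fine teeth, the 94 mm one with 14.
- post_foot (a point): foot of the empty post, on its axis, at the top of the fixed grey plate (120 x 190 mm, 15 mm thick). The steel post is 40 mm tall: 23.6 mm diameter for the lowest 10 mm, then tapering to 5 mm at the top. z up; y points away from the master, whose axis is 61 mm off in -y. A seated gear's underside lies on the plate, its centre 22.5 mm above this point.
- master: master gear on the plate: steel, 10 teeth, 70 mm over tips, no hub, 12 mm thick (spindle end 2 mm higher). Origin on its axis at its underside. It spins freely on its upright spindle, slight friction, no stops. x points at a tooth, one every 36 deg. Gears mesh where, on the line between axes, a tooth (6.6 mm wide, rounded above and below) faces a gap of the other.
- master_mark (a point): small dark dot on the top face of one tooth of the master gear, 30 mm from its axis; x points outward along that tooth (same x as master). It travels round as the master turns.
Not all that is in view belongs to the job. What is shaped like the part that bears post_foot but purple or red is not meant.

How it is judged (in metres and radians):
On the way, in this order (a step that is already met when the one before it is completed fails the run):
1. the matching gear lies flat on the stand plate, on the post, in mesh with the master (horizontal distance between gear_mid and post_foot below 0.006 m and z of gear_mid in the frame of post_foot below 0.026 m and angle between gear_mid's own z axis and vertical below 0.12 rad), for 0.2 s.
2. turned by its hub, it has driven the master round: the mark on the master is more than 15 mm from where it started, with the gear still seated (distance of master_mark from where it was at the start of the episode above 0.015 m and horizontal distance between gear_mid and post_foot below 0.006 m and z of gear_mid in the frame of post_foot below 0.026 m), for 0.1 s.
At the end, for the whole second after the job is handed in: The matching gear is on the post, its axis within 6 mm of the post's, its centre less than 26 mm above the plate (seated: 22.5 mm), tilted less than 7 degrees, hub up and so in mesh with the master (all of step 1); the robot touches nothing.
It fails at once if the gripper pushes on the master gear (contact force between the fingers and master above 3 N).
It also fails if it takes over 45 s, if anything falls off the work surface, if the arm or the gripper's body presses on something with over 40 N, if the wrist force passes 120 N, or if a joint passes its speed limit or range.

## Working session

There is one attempt and no reset: what is moved stays moved. The work goes in short steps, Python scripts to look and compute and a tool call to move; the robot and the scene stay as the last step left them, time stands still between calls to the robot, and variables do not carry over. Pictures are saved under pics/ and viewed, about 8 in all and at most 12, crops included, and the job is handed in when it is done.

Besides the shell and the picture viewer there is one more tool, called after "Call:" by a JSON object that holds its "op" and its "data", one argument or row to a line. step_arm: Moves the arm, as the interface text tells. Its arguments: {"type":"object","properties":{"increments":{"type":"array"},"newtons":{"type":"number"}},"required":["increments"]}

```bash
mkdir -p pics; cat > h.py <<'E'
import numpy as np, cv2
from rig import env
def shot(n,name):
    d=env.get_image(n); cv2.imwrite(f'pics/{name}.png',d['color']); np.save(f'pics/{name}.npy',d,allow_pickle=True); return d
def load(name): return np.load(f'pics/{name}.npy',allow_pickle=True).item()
def px2w(d,uv,z):
    uv=np.array(uv,float).reshape(-1,1,2)
    p=cv2.undistortPoints(uv,d['camera_matrix'],np.array(d['distortion'])).reshape(-1,2)
    R=cv2.Rodrigues(np.array(d['rvec']))[0]; t=np.array(d['tvec']).reshape(3)
    c=-R.T@t; r=np.c_[p,np.ones(len(p))]@R
    return c+r*((z-c[2])/r[:,2])[:,None]
def w2px(d,P): return cv2.projectPoints(np.array(P,float).reshape(-1,3),np.array(d['rvec']),np.array(d['tvec']),d['camera_matrix'],np.array(d['distortion']))[0].reshape(-1,2)
def crop(d,name,x,y,w,h,k):
    cv2.imwrite(f'pics/{name}.png',cv2.resize(d['color'][y:y+h,x:x+w],None,fx=k,fy=k,interpolation=cv2.INTER_CUBIC))
E
python3 - <<'E'
from h import *
for n in('scene','top'):
    d=shot(n,n+'0'); R=cv2.Rodrigues(np.array(d['rvec']))[0]; print(n,-R.T@np.array(d['tvec']).reshape(3))
print(env.observe())
E
```

```text
scene [ 0.8074198  -0.46563837  0.77543554]
top [ 0.38338512 -0.01322965  0.95023194]
{'time_s': 0.1, 'q': array([-8.58473144e+01,  2.18387114e+01,  7.43793341e+01,  4.06490643e-04,
        8.38575474e+01, -1.23342052e+01]), 'qvel': array([ 0.04554189, -0.01324643, -0.08939736, -0.03433225, -0.00898659,
       -0.05055969]), 'joint_efforts': array([ 2.31111597e-03, -4.49215758e+01, -2.31656045e+01, -2.27988967e-04,
        3.66630949e-03, -1.15365287e-05]), 'position': array([ 0.15609813, -0.52734833,  0.40416488]), 'tool_rot': array([[ 2.83795171e-01, -9.58884922e-01, -8.85044892e-05],
       [-9.58884062e-01, -2.83795038e-01,  1.31639205e-03],
       [-1.28738562e-03, -2.88720162e-04, -9.99999130e-01]]), 'ft_force': array([ 0.66039513, -0.49932484, -0.02535548]), 'wrist_torque': array([-0.03424324,  0.01879053, -0.01703534]), 'grip_width': 0.08565615755003936}
```

View pics/top0.png

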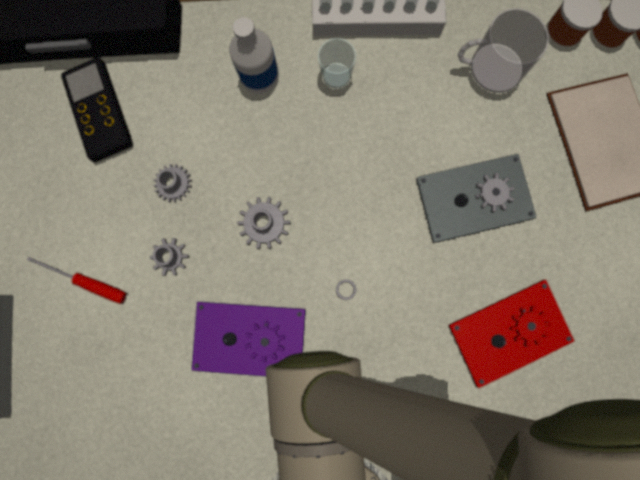

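View pics/scene0.png

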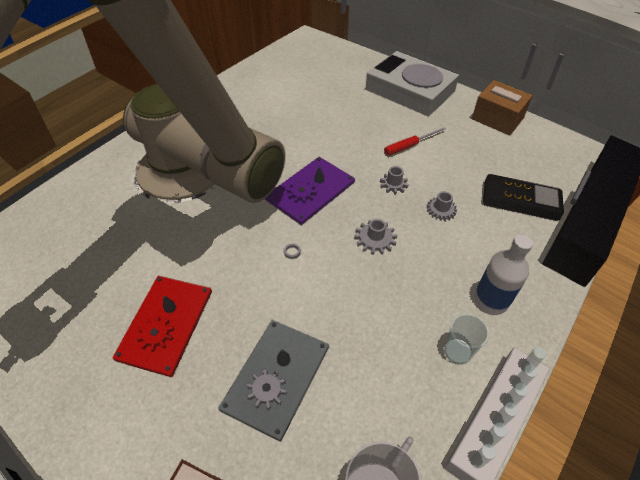

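Top image: candidate gears are at (173,183), with many fine teeth; (265,222), the big one; and (170,257), with about 10 coarse teeth. I choose the last. The grey stand has its post at (461,201) and master at (495,192); the purple and red stands are not meant. Next is a close crop to check the choice.

```bash
python3 - <<'E'
from h import *
t=load('top0');s=load('scene0')
f=lambda d,x,y,w,h:cv2.resize(d['color'][y:y+h,x:x+w],(400,300),interpolation=cv2.INTER_CUBIC)
a=np.vstack([np.hstack([f(t,140,225,64,48),f(t,430,155,100,75)]),np.hstack([f(s,366,155,64,48),f(s,225,330,100,75)])])
cv2.imwrite('pics/c1.png',a)
E
```

```text
(no output)
```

View pics/c1.png

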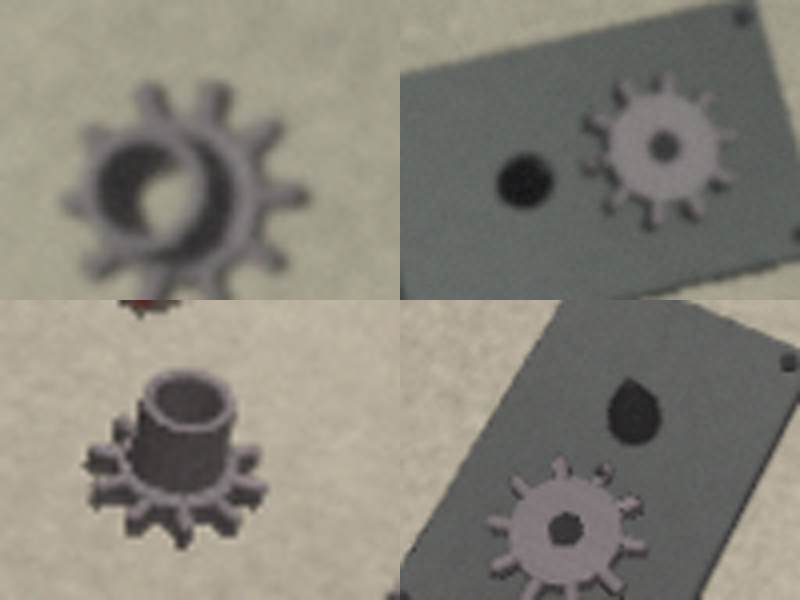

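```bash
python3 - <<'E'
from h import *
from scipy.optimize import least_squares
t=load('top0');s=load('scene0')
print('hub top',px2w(t,[163.7,256.4],.045),px2w(s,[396.2,171.2],.045))
def fit(d,tips,o,k,z,R=.034):
    p=np.array(tips)/k+o; w=px2w(d,p,z)[:,:2]
    def res(q):
        a=np.arctan2(*(w-q[:2]).T[::-1]); n=np.round((a-q[2])/(np.pi/5))
        m=q[:2]+R*np.c_[np.cos(q[2]+n*np.pi/5),np.sin(q[2]+n*np.pi/5)]
        return (w-m).ravel()
    b=min((least_squares(res,[*w.mean(0),a0]) for a0 in np.arange(0,.63,.1)),key=lambda r:r.cost)
    print(b.x[:2],np.degrees(b.x[2])%36,'rms mm',1e3*np.sqrt(2*b.cost/len(w)))
print('gear');fit(t,[(305,197),(300,130),(212,90),(152,90),(88,135),(68,203),(90,270),(300,265)],[140,225],6.25,.012)
fit(s,[(90,160),(97,203),(137,235),(183,245),(235,232),(262,195),(258,155)],[366,155],6.25,.008)
print('master');fit(t,[(265,78),(307,100),(332,137),(323,180),(297,212),(253,222),(210,205),(190,165),(198,122),(225,85)],[430,155],4,.027)
fit(s,[(160,162),(203,170),(237,203),(243,247),(117,185),(92,222),(93,268),(225,287)],[225,330],4,.027)
print('spindle',px2w(t,[496,191.7],.029),px2w(s,[225+166/4,330+228/4],.029))
print('post tip',px2w(s,[282.5,350],.055),'post mid',px2w(t,[461.2,200.2],.03), 'foot s',px2w(s,[225+235/4,330+122/4],.02))
# plate edges
E
```

```text
hub top [[0.45492078 0.27423058 0.045     ]] [[0.45943441 0.27574384 0.045     ]]
gear
[0.45605465 0.27278557] 19.756830660620448 rms mm 2.8300292826377604
[0.46762544 0.26663095] 5.792689536368901 rms mm 6.6938553893778705
master
[ 0.55924867 -0.29520572] 27.779308648941548 rms mm 2.6806123948614244
[ 0.56392918 -0.29627748] 29.549363398102415 rms mm 1.7054189614299575
spindle [[ 0.56043813 -0.2963717   0.029     ]] [[ 0.56197533 -0.29450706  0.029     ]]
post tip [[ 0.54829953 -0.23456242  0.055     ]] post mid [[ 0.54603681 -0.23442026  0.03      ]] foot s [[ 0.55056355 -0.23729725  0.02      ]]
```

```bash
cat >> h.py <<'E'
def phase(d,c,z,rs=(.027,.029,.031),search=.004,mask=None):
    g=cv2.GaussianBlur(cv2.cvtColor(d['color'],cv2.COLOR_BGR2GRAY),(0,0),.5).astype(np.float32)
    A=np.radians(np.arange(0,360,2)); best=[]
    S=np.arange(-search,search+1e-9,.001)
    for dx in S:
        for dy in S:
            F=0
            for r in rs:
                P=np.c_[c[0]+dx+r*np.cos(A),c[1]+dy+r*np.sin(A),np.full(len(A),z)]
                u=w2px(d,P).astype(np.float32); v=cv2.remap(g,u[:,:1],u[:,1:],cv2.INTER_LINEAR).ravel()
                F=F+np.mean((v-v.mean())*np.exp(-10j*A))
            best.append((abs(F),c[0]+dx,c[1]+dy,np.degrees(-np.angle(F))/10%36))
    best.sort(reverse=True); return np.round(best[:3],4)
E
python3 - <<'E'
from h import *
t=load('top0');s=load('scene0')
print(env.tips_ahead)
for n,d in(('top',t),('scene',s)):
    print(n,'master\n',phase(d,(.561,-.2955),.027),'\n gear\n',phase(d,(.457,.274),.012))
# plate outline, blobs
for n,d in(('top',t),('scene',s)):
    g=d['color'].astype(int); 
    m=(((g.max(2)-g.min(2))<22)&(g.mean(2)<125)).astype(np.uint8)
    u=w2px(d,[[.554,-.266,.015]])[0].astype(int); M=np.zeros_like(m); cv2.circle(M,tuple(int(i) for i in u),85,1,-1); m&=M
    m=cv2.morphologyEx(m,cv2.MORPH_OPEN,np.ones((5,5)))
    c=max(cv2.findContours(m,0,2)[0],key=cv2.contourArea); 
    q=cv2.approxPolyDP(cv2.convexHull(c),8,True).reshape(-1,2); w=px2w(d,q,.015)[:,:2]
    print(n,q.tolist(),w.round(4).tolist(),w.mean(0))
E
```

```text
0.1734
top master
 [[18.9714  0.562  -0.2975 28.3178]
 [18.6961  0.563  -0.2975 28.3874]
 [18.1314  0.562  -0.2985 28.1684]] 
 gear
 [[35.4087  0.457   0.274   1.6038]
 [34.9145  0.457   0.275   1.6745]
 [34.3248  0.456   0.274   1.8595]]
scene master
 [[18.4994  0.56   -0.2945 29.1357]
 [18.4235  0.559  -0.2945 29.5906]
 [18.0259  0.559  -0.2955 29.8896]] 
 gear
 [[33.5426  0.461   0.27    1.062 ]
 [30.1567  0.46    0.27    1.5191]
 [26.2573  0.461   0.271   0.5024]]
top [[518, 154], [535, 218], [432, 242], [416, 178]] [[0.631, -0.3447], [0.5156, -0.3681], [0.4761, -0.184], [0.5892, -0.16]] [ 0.55297986 -0.26421146]
scene [[271, 321], [328, 344], [281, 440], [219, 410]] [[0.4784, -0.1901], [0.5912, -0.162], [0.6348, -0.3437], [0.5219, -0.3709]] [ 0.55659275 -0.26668687]
```

Call:
{"op": "step_arm", "data": {
  "increments": [
    {"x":-3.4,"y":-2.58},
    {"x":-3.4,"y":-2.58},
    {"x":-3.4,"y":-2.58},
    {"x":-3.4,"y":-2.58},
    {"x":-3.4,"y":-2.58},
    {"x":-3.4,"y":-2.58},
    {"x":-3.4,"y":-2.58},
    {"x":-3.4,"y":-2.58},
    {"x":-3.4,"y":-2.58},
    {"x":-3.4,"y":-2.58},
    {"x":-3.4,"y":-2.58},
    {"x":-3.4,"y":-2.58},
    {"x":-3.4,"y":-2.58},
    {"x":-3.4,"y":-2.58},
    {"x":-3.4,"y":-2.58},
    {"x":-3.4,"y":-2.58},
    {"x":-3.4,"y":-2.58},
    {"x":-3.4,"y":-2.58},
    {"x":-3.4,"y":-2.58},
    {"x":-3.4,"y":-2.58}
  ]
}}

```text
invalid input at $.increments[0]: expected keys x, y, z, wx, wy, wz, gripper
```

```bash
cat >> h.py <<'E'
def go(x,y,z,yaw=None):
    o=env.observe(); R=o['tool_rot']; d=R.T@(np.array([x,y,z])-o['position'])*100
    y0=np.degrees(np.arctan2(R[1,0],R[0,0])); print('t',o['time_s'],'pos',o['position'].round(4),'yaw',y0.round(2),'inc cm',d.round(2),'F',o['ft_force'].round(1),'w',round(o['grip_width'],4),'q',o['q'].round(0))
    if yaw is not None: print('wz rad',np.radians(y0-yaw).round(3))
    print('tilt',R[:,2].round(4))
E
python3 -c "
from h import *
go(.458,.2725,.192)
d=shot('scene','s1')
print(w2px(d,[[.458,.2725,.045]]),phase(d,(.458,.2725),.012))"
```

```text
t 0.1 pos [ 0.1561 -0.5273  0.4042] yaw -73.51 inc cm [-68.1  -51.64  21.32] F [ 0.7 -0.5 -0. ] w 0.0857 q [-86.  22.  74.   0.  84. -12.]
tilt [-1.0e-04  1.3e-03 -1.0e+00]
[[394.95738427 171.67608845]] [[40.5664  0.461   0.2685  1.7662]
 [40.5196  0.462   0.2685  1.1931]
 [37.9703  0.46    0.2685  2.3587]]
```

All keys are needed in every row.

Call:
{"op": "step_arm", "data": {
  "increments": [
    {"x":-3.4,"y":-2.58,"z":0,"wx":0,"wy":0,"wz":0,"gripper":8.5},
    {"x":-3.4,"y":-2.58,"z":0,"wx":0,"wy":0,"wz":0,"gripper":8.5},
    {"x":-3.4,"y":-2.58,"z":0,"wx":0,"wy":0,"wz":0,"gripper":8.5},
    {"x":-3.4,"y":-2.58,"z":0,"wx":0,"wy":0,"wz":0,"gripper":8.5},
    {"x":-3.4,"y":-2.58,"z":0,"wx":0,"wy":0,"wz":0,"gripper":8.5},
    {"x":-3.4,"y":-2.58,"z":0,"wx":0,"wy":0,"wz":0,"gripper":8.5},
    {"x":-3.4,"y":-2.58,"z":0,"wx":0,"wy":0,"wz":0,"gripper":8.5},
    {"x":-3.4,"y":-2.58,"z":0,"wx":0,"wy":0,"wz":0,"gripper":8.5},
    {"x":-3.4,"y":-2.58,"z":0,"wx":0,"wy":0,"wz":0,"gripper":8.5},
    {"x":-3.4,"y":-2.58,"z":0,"wx":0,"wy":0,"wz":0,"gripper":8.5},
    {"x":-3.4,"y":-2.58,"z":0,"wx":0,"wy":0,"wz":0,"gripper":8.5},
    {"x":-3.4,"y":-2.58,"z":0,"wx":0,"wy":0,"wz":0,"gripper":8.5},
    {"x":-3.4,"y":-2.58,"z":0,"wx":0,"wy":0,"wz":0,"gripper":8.5},
    {"x":-3.4,"y":-2.58,"z":0,"wx":0,"wy":0,"wz":0,"gripper":8.5},
    {"x":-3.4,"y":-2.58,"z":0,"wx":0,"wy":0,"wz":0,"gripper":8.5},
    {"x":-3.4,"y":-2.58,"z":0,"wx":0,"wy":0,"wz":0,"gripper":8.5},
    {"x":-3.4,"y":-2.58,"z":0,"wx":0,"wy":0,"wz":0,"gripper":8.5},
    {"x":-3.4,"y":-2.58,"z":0,"wx":0,"wy":0,"wz":0,"gripper":8.5},
    {"x":-3.4,"y":-2.58,"z":0,"wx":0,"wy":0,"wz":0,"gripper":8.5},
    {"x":-3.4,"y":-2.58,"z":0,"wx":0,"wy":0,"wz":0,"gripper":8.5}
  ]
}}

```text
time_s: 2.15
position: [0.4581, 0.2731, 0.4045]
tool_rot: [[0.284, -0.959, -0.0], [-0.959, -0.284, -0.0], [0.0, 0.0, -1.0]]
ft_force: [0.6, -1.4, 1.0]
grip_width: 0.0852
```

```bash
python3 -c "
from h import *
go(.458,.2725,.192)"
```

```text
t 2.15 pos [0.4581 0.2731 0.4045] yaw -73.49 inc cm [5.000e-02 2.000e-02 2.125e+01] F [ 0.6 -1.4  1. ] w 0.0852 q [18. 20. 77. -0. 83. 92.]
tilt [-4.e-04 -2.e-04 -1.e+00]
```

Call:
{"op": "step_arm", "data": {
  "increments": [
    {"x":0,"y":0,"z":4.5,"wx":0,"wy":0,"wz":0,"gripper":8.5},
    {"x":0,"y":0,"z":4.5,"wx":0,"wy":0,"wz":0,"gripper":8.5},
    {"x":0,"y":0,"z":4,"wx":0,"wy":0,"wz":0,"gripper":8.5},
    {"x":0,"y":0,"z":2,"wx":0,"wy":0,"wz":0,"gripper":8.5},
    {"x":0,"y":0,"z":0,"wx":0,"wy":0,"wz":0,"gripper":8.5}
  ]
}}

```text
time_s: 2.65
position: [0.4574, 0.271, 0.2521]
tool_rot: [[0.284, -0.959, -0.006], [-0.959, -0.284, -0.002], [0.0, 0.006, -1.0]]
ft_force: [0.0, -0.0, 0.3]
grip_width: 0.0849
```

```bash
python3 - <<'E'
from h import *
go(.458,.2725,.192)
s=shot('scene','s2');t=shot('top','t2')
p=env.observe()['position']
for d in(s,t): 
    u=w2px(d,[[.458,.2725,.045],[p[0],p[1],p[2]-.173]]); print(u)
f=lambda d,x,y,w,h:cv2.resize(d['color'][y:y+h,x:x+w],(400,300),interpolation=cv2.INTER_CUBIC)
cv2.imwrite('pics/c2.png',np.hstack([f(s,335,85,160,120),f(t,90,180,160,120)]))
E
```

```text
t 2.65 pos [0.4574 0.271  0.2521] yaw -73.51 inc cm [-0.13 -0.14  6.01] F [ 0.  -0.   0.3] w 0.0849 q [18. 29. 90. -0. 61. 91.]
tilt [-0.0058 -0.0019 -1.    ]
[[394.95738427 171.67608845]
 [396.75864278 159.92119582]]
[[164.72608839 254.57866035]
 [158.50195235 252.65430227]]
```

View pics/c2.png

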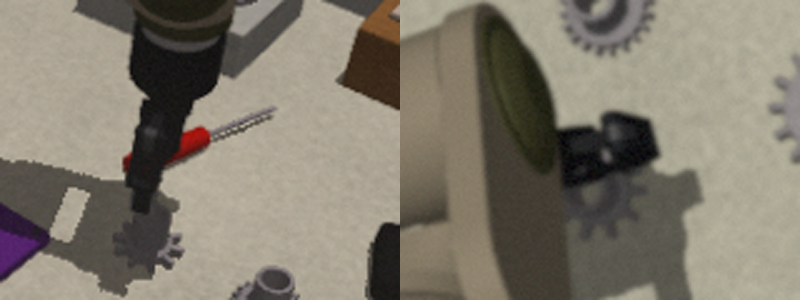

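The scene view shows the near finger at crop (142,205), over the hub at about (148,215). The top view shows the gripper above the gear at crop (610,200). They are aligned, so I descend and grip.

Call:
{"op": "step_arm", "data": {
  "increments": [
    {"x":0,"y":0,"z":2.5,"wx":0,"wy":0,"wz":0,"gripper":8.5},
    {"x":0,"y":0,"z":2,"wx":0,"wy":0,"wz":0,"gripper":8.5},
    {"x":0,"y":0,"z":1.25,"wx":0,"wy":0,"wz":0,"gripper":8.5},
    {"x":0,"y":0,"z":0.4,"wx":0,"wy":0,"wz":0,"gripper":8.5},
    {"x":0,"y":0,"z":0,"wx":0,"wy":0,"wz":0,"gripper":8.5},
    {"x":0,"y":0,"z":0,"wx":0,"wy":0,"wz":0,"gripper":8.5}
  ]
}}

```text
time_s: 3.35
position: [0.4582, 0.2713, 0.1945]
tool_rot: [[0.284, -0.959, 0.002], [-0.959, -0.284, 0.001], [-0.0, -0.002, -1.0]]
ft_force: [0.4, 0.2, -0.0]
grip_width: 0.085
```

Call:
{"op": "step_arm", "data": {
  "increments": [
    {"x":0,"y":0,"z":0,"wx":0,"wy":0,"wz":0,"gripper":3},
    {"x":0,"y":0,"z":0,"wx":0,"wy":0,"wz":0,"gripper":3},
    {"x":0,"y":0,"z":0,"wx":0,"wy":0,"wz":0,"gripper":3},
    {"x":0,"y":0,"z":0,"wx":0,"wy":0,"wz":0,"gripper":3},
    {"x":0,"y":0,"z":0,"wx":0,"wy":0,"wz":0,"gripper":3},
    {"x":0,"y":0,"z":0,"wx":0,"wy":0,"wz":0,"gripper":3},
    {"x":0,"y":0,"z":0,"wx":0,"wy":0,"wz":0,"gripper":3},
    {"x":0,"y":0,"z":0,"wx":0,"wy":0,"wz":0,"gripper":3}
  ],
  "newtons": 40
}}

```text
time_s: 4.15
position: [0.4579, 0.2714, 0.1939]
tool_rot: [[0.284, -0.959, 0.001], [-0.959, -0.284, 0.001], [-0.0, -0.001, -1.0]]
ft_force: [-1.4, 1.4, 6.1]
grip_width: 0.035
```

Call:
{"op": "step_arm", "data": {
  "increments": [
    {"x":0,"y":0,"z":-1,"wx":0,"wy":0,"wz":0,"gripper":3},
    {"x":0,"y":0,"z":-3,"wx":0,"wy":0,"wz":0,"gripper":3},
    {"x":0,"y":0,"z":-4,"wx":0,"wy":0,"wz":0,"gripper":3},
    {"x":0,"y":0,"z":-3,"wx":0,"wy":0,"wz":0,"gripper":3},
    {"x":0,"y":0,"z":-1,"wx":0,"wy":0,"wz":0,"gripper":3},
    {"x":2.0,"y":0.2,"z":0,"wx":0,"wy":0,"wz":0,"gripper":3},
    {"x":3.6,"y":0.4,"z":0,"wx":0,"wy":0,"wz":0.0,"gripper":3},
    {"x":4,"y":0.45,"z":0,"wx":0,"wy":0,"wz":0,"gripper":3},
    {"x":4,"y":0.45,"z":0,"wx":0,"wy":0,"wz":0,"gripper":3},
    {"x":4,"y":0.45,"z":0,"wx":0,"wy":0,"wz":0,"gripper":3},
    {"x":4,"y":0.45,"z":0,"wx":0,"wy":0,"wz":0,"gripper":3},
    {"x":4,"y":0.45,"z":0,"wx":0,"wy":0,"wz":0,"gripper":3},
    {"x":4,"y":0.45,"z":0,"wx":0,"wy":0,"wz":0,"gripper":3},
    {"x":4,"y":0.45,"z":0,"wx":0,"wy":0,"wz":0,"gripper":3},
    {"x":4,"y":0.45,"z":0,"wx":0,"wy":0,"wz":0,"gripper":3},
    {"x":4,"y":0.45,"z":0,"wx":0,"wy":0,"wz":0,"gripper":3},
    {"x":4,"y":0.45,"z":0,"wx":0,"wy":0,"wz":0,"gripper":3},
    {"x":3.6,"y":0.45,"z":0,"wx":0,"wy":0,"wz":0,"gripper":3},
    {"x":2,"y":0.22,"z":0,"wx":0,"wy":0,"wz":0.073,"gripper":3},
    {"x":0,"y":0,"z":0,"wx":0,"wy":0,"wz":0,"gripper":3}
  ]
}}

```text
time_s: 6.15
position: [0.5477, -0.2388, 0.3114]
tool_rot: [[0.209, -0.978, -0.002], [-0.978, -0.209, 0.001], [-0.001, 0.002, -1.0]]
ft_force: [-0.2, 0.1, -3.6]
grip_width: 0.0349
```

```bash
python3 - <<'E'
from h import *
go(.548,-.236,.21,-77.7)
s=shot('scene','s3');t=shot('top','t3')
p=env.observe()['position']; zb=p[2]-.194
for d in(s,t): 
    print(w2px(d,[[.548,-.236,.055],[p[0],p[1],zb]]))
print(phase(s,p[:2],zb+.004,search=.006))
f=lambda d,x,y,w,h:cv2.resize(d['color'][y:y+h,x:x+w],(400,300),interpolation=cv2.INTER_CUBIC)
cv2.imwrite('pics/c3.png',np.hstack([f(s,205,260,160,120),f(t,380,130,160,120)]))
E
```

```text
t 6.15 pos [ 0.5477 -0.2388  0.3114] yaw -77.96 inc cm [-0.26 -0.11 10.14] F [-0.2  0.1 -3.6] w 0.0349 q [-35.  31.  75.  -0.  74.  43.]
wz rad -0.005
tilt [-2.1e-03  8.0e-04 -1.0e+00]
[[281.81662527 350.5100544 ]
 [278.95578943 333.28083063]]
[[465.50496146 196.39218481]
 [475.17516928 189.2553045 ]]
[[16.7458  0.5436 -0.2422 23.6653]
 [16.7404  0.5446 -0.2422 22.8756]
 [16.7398  0.5446 -0.2412 21.46  ]]
```

View pics/c3.png

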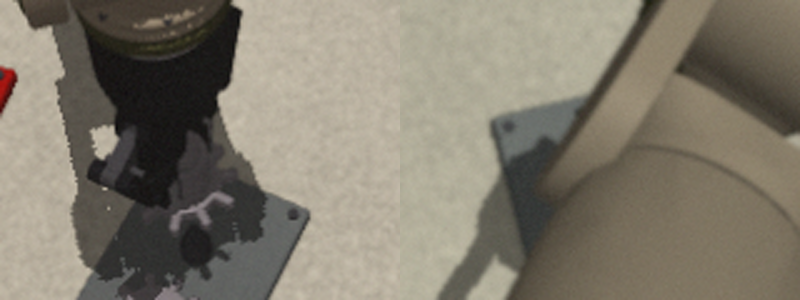

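Call:
{"op": "step_arm", "data": {
  "increments": [
    {"x":-0.26,"y":-0.1,"z":2,"wx":0,"wy":0,"wz":0,"gripper":3},
    {"x":0,"y":0,"z":2,"wx":0,"wy":0,"wz":0,"gripper":3},
    {"x":0,"y":0,"z":1.6,"wx":0,"wy":0,"wz":0,"gripper":3},
    {"x":0,"y":0,"z":1,"wx":0,"wy":0,"wz":0,"gripper":3},
    {"x":0,"y":0,"z":0.6,"wx":0,"wy":0,"wz":0,"gripper":3},
    {"x":0,"y":0,"z":0.4,"wx":0,"wy":0,"wz":0,"gripper":3},
    {"x":0,"y":0,"z":0,"wx":0,"wy":0,"wz":0,"gripper":3},
    {"x":0,"y":0,"z":0,"wx":0,"wy":0,"wz":0,"gripper":3}
  ]
}}

```text
time_s: 7.05
position: [0.5484, -0.2334, 0.2378]
tool_rot: [[0.213, -0.977, 0.001], [-0.977, -0.213, -0.001], [0.001, -0.001, -1.0]]
ft_force: [-0.9, -0.5, -4.1]
grip_width: 0.0351
```

```bash
python3 - <<'E'
from h import *
go(.548,-.236,.21,-77.7)
s=shot('scene','s4')
p=env.observe()['position']; zb=p[2]-.194
print(w2px(s,[[p[0],p[1],zb],[p[0],p[1],zb+.012],[.548,-.236,.015]]))
print(phase(s,(.561,-.2955),.027))
crop(s,'c4',225,310,100,100,6)
E
```

```text
t 7.05 pos [ 0.5484 -0.2334  0.2378] yaw -77.69 inc cm [0.24 0.09 2.78] F [-0.9 -0.5 -4.1] w 0.0351 q [-34.  36.  80.  -0.  64.  43.]
wz rad 0.0
tilt [ 8.e-04 -5.e-04 -1.e+00]
[[283.36406689 352.39649545]
 [282.92038014 349.35825376]
 [283.30089158 360.30861095]]
[[17.3423  0.56   -0.2935 28.2806]
 [17.2106  0.56   -0.2945 28.8533]
 [17.2     0.561  -0.2935 27.6623]]
```

View pics/c4.png

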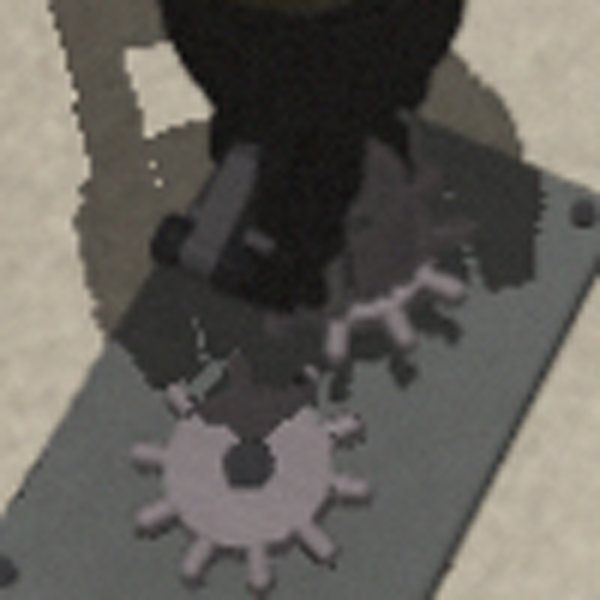

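The scene crop shows three lit teeth of the held gear, with tips at crop (335,350), (405,337) and (457,285), and the master undisturbed. I use these tips to check the gear's centre and phase in the hand.

```bash
python3 - <<'E'
from h import *
from scipy.optimize import least_squares
s=load('s4'); zb=.2378-.194
w=px2w(s,np.array([(335,352),(405,340),(460,288)])/6+[225,310],zb+.009)[:,:2]
print(w)
for R in(.034,.035):
    c=least_squares(lambda q:np.ravel(w-q[:2]-R*np.c_[np.cos(q[2]+np.arange(3)*np.pi/5),np.sin(q[2]+np.arange(3)*np.pi/5)]),[.548,-.233,-1.5])
    print(c.x[:2],np.degrees(c.x[2])%36,c.cost**.5)
E
```

```text
[[ 0.56740003 -0.26135935]
 [ 0.58041393 -0.24662877]
 [ 0.58260197 -0.22509192]]
[ 0.54950533 -0.23273752] 12.938968319636714 0.0006837932851180406
[ 0.54870235 -0.23239578] 12.939164129159842 0.0011079217362476449
```

Call:
{"op": "step_arm", "data": {
  "increments": [
    {"x":0.24,"y":0.09,"z":0.4,"wx":0,"wy":0,"wz":-0.015,"gripper":3},
    {"x":0,"y":0,"z":0.4,"wx":0,"wy":0,"wz":0,"gripper":3},
    {"x":0,"y":0,"z":0.3,"wx":0,"wy":0,"wz":0,"gripper":3},
    {"x":0,"y":0,"z":0,"wx":0,"wy":0,"wz":0,"gripper":3},
    {"x":0,"y":0,"z":0,"wx":0,"wy":0,"wz":0,"gripper":3}
  ]
}}

```text
time_s: 7.6
position: [0.5479, -0.236, 0.2261]
tool_rot: [[0.228, -0.974, -0.0], [-0.974, -0.228, 0.0], [-0.0, 0.0, -1.0]]
ft_force: [0.1, -0.9, -3.6]
grip_width: 0.0344
```

Call:
{"op": "step_arm", "data": {
  "increments": [
    {"x":0,"y":0,"z":0.3,"wx":0,"wy":0,"wz":0,"gripper":3},
    {"x":0,"y":0,"z":0.2,"wx":0,"wy":0,"wz":0,"gripper":3},
    {"x":0,"y":0,"z":0,"wx":0,"wy":0,"wz":0,"gripper":3},
    {"x":0,"y":0,"z":0,"wx":0,"wy":0,"wz":0,"gripper":3}
  ]
}}

```text
time_s: 8.0
position: [0.5479, -0.236, 0.2212]
tool_rot: [[0.228, -0.974, -0.0], [-0.974, -0.228, 0.0], [-0.0, 0.0, -1.0]]
ft_force: [0.3, 0.3, -3.9]
grip_width: 0.0349
```

Call:
{"op": "step_arm", "data": {
  "increments": [
    {"x":0,"y":0,"z":0.2,"wx":0,"wy":0,"wz":0,"gripper":3},
    {"x":0,"y":0,"z":0.2,"wx":0,"wy":0,"wz":0,"gripper":3},
    {"x":0,"y":0,"z":0,"wx":0,"wy":0,"wz":0,"gripper":3},
    {"x":0,"y":0,"z":0,"wx":0,"wy":0,"wz":0,"gripper":3}
  ]
}}

```text
time_s: 8.4
position: [0.5479, -0.236, 0.2172]
tool_rot: [[0.228, -0.974, -0.0], [-0.974, -0.228, 0.0], [-0.0, 0.0, -1.0]]
ft_force: [0.6, 0.1, -3.4]
grip_width: 0.0347
```

Call:
{"op": "step_arm", "data": {
  "increments": [
    {"x":0,"y":0,"z":0.2,"wx":0,"wy":0,"wz":0,"gripper":3},
    {"x":0,"y":0,"z":0.2,"wx":0,"wy":0,"wz":0,"gripper":3},
    {"x":0,"y":0,"z":0.1,"wx":0,"wy":0,"wz":0,"gripper":3},
    {"x":0,"y":0,"z":0,"wx":0,"wy":0,"wz":0,"gripper":3},
    {"x":0,"y":0,"z":0,"wx":0,"wy":0,"wz":0,"gripper":3}
  ]
}}

```text
time_s: 8.9
position: [0.5479, -0.236, 0.2122]
tool_rot: [[0.228, -0.974, -0.0], [-0.974, -0.228, 0.0], [-0.0, 0.0, -1.0]]
ft_force: [-0.7, 0.1, -3.8]
grip_width: 0.0351
```

Call:
{"op": "step_arm", "data": {
  "increments": [
    {"x":0,"y":0,"z":0.15,"wx":0,"wy":0,"wz":0,"gripper":3},
    {"x":0,"y":0,"z":0.15,"wx":0,"wy":0,"wz":0,"gripper":3},
    {"x":0,"y":0,"z":0,"wx":0,"wy":0,"wz":0,"gripper":3},
    {"x":0,"y":0,"z":0,"wx":0,"wy":0,"wz":0,"gripper":3}
  ]
}}

```text
time_s: 9.3
position: [0.5479, -0.236, 0.2092]
tool_rot: [[0.228, -0.974, -0.0], [-0.974, -0.228, 0.0], [-0.0, 0.0, -1.0]]
ft_force: [-0.4, 0.3, -3.6]
grip_width: 0.0347
```

```bash
python3 - <<'E'
from h import *
go(.548,-.236,.209)
s=shot('scene','s5')
print(phase(s,(.561,-.2955),.027))
crop(s,'c5',225,310,100,100,6)
E
```

```text
t 9.3 pos [ 0.5479 -0.236   0.2092] yaw -76.84 inc cm [ 0.   -0.01  0.02] F [-0.4  0.3 -3.6] w 0.0347 q [-35.  38.  81.  -0.  61.  42.]
tilt [-1.e-04  0.e+00 -1.e+00]
[[18.3552  0.559  -0.2955 30.4255]
 [18.2041  0.559  -0.2945 30.0982]
 [17.6667  0.56   -0.2945 29.6641]]
```

View pics/c5.png

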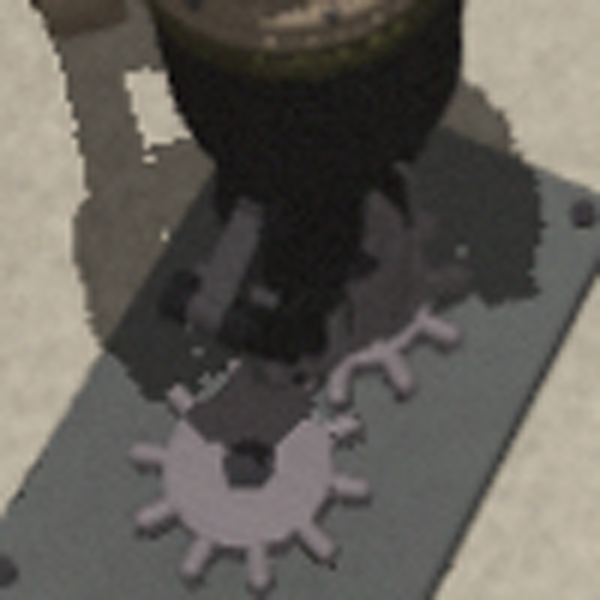

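The crop shows the gear at plate level, teeth at (340,385), (400,385) and (445,330), next to the undisturbed master. Its weight is still in the hand, so I lower until it touches.

Call:
{"op": "step_arm", "data": {
  "increments": [
    {"x":0,"y":0,"z":0.05,"wx":0,"wy":0,"wz":0,"gripper":3},
    {"x":0,"y":0,"z":0.05,"wx":0,"wy":0,"wz":0,"gripper":3},
    {"x":0,"y":0,"z":0,"wx":0,"wy":0,"wz":0,"gripper":3},
    {"x":0,"y":0,"z":0,"wx":0,"wy":0,"wz":0,"gripper":3}
  ]
}}

```text
time_s: 9.75
position: [0.5479, -0.2359, 0.209]
tool_rot: [[0.228, -0.974, 0.0], [-0.974, -0.228, -0.0], [0.0, -0.0, -1.0]]
ft_force: [-4.5, 1.0, 6.2]
grip_width: 0.035
```

Call:
{"op": "step_arm", "data": {
  "increments": [
    {"x":0,"y":0,"z":-0.06,"wx":0,"wy":0,"wz":0,"gripper":3},
    {"x":0,"y":0,"z":0,"wx":0,"wy":0,"wz":0,"gripper":3},
    {"x":0,"y":0,"z":0,"wx":0,"wy":0,"wz":0,"gripper":3},
    {"x":0,"y":0,"z":0,"wx":0,"wy":0,"wz":-0.05,"gripper":3},
    {"x":0,"y":0,"z":0,"wx":0,"wy":0,"wz":-0.05,"gripper":3},
    {"x":0,"y":0,"z":0,"wx":0,"wy":0,"wz":-0.05,"gripper":3},
    {"x":0,"y":0,"z":0,"wx":0,"wy":0,"wz":-0.05,"gripper":3},
    {"x":0,"y":0,"z":0,"wx":0,"wy":0,"wz":0,"gripper":3}
  ]
}}

```text
time_s: 10.55
position: [0.548, -0.236, 0.209]
tool_rot: [[0.417, -0.909, 0.0], [-0.909, -0.417, -0.0], [0.0, -0.0, -1.0]]
ft_force: [-1.6, 1.1, 3.7]
grip_width: 0.0347
```

```bash
python3 - <<'E'
from h import *
go(.548,-.236,.209)
s=shot('scene','s6')
print(phase(s,(.561,-.2955),.027))
E
```

```text
t 10.55 pos [ 0.548 -0.236  0.209] yaw -65.35 inc cm [0. 0. 0.] F [-1.6  1.1  3.7] w 0.0347 q [-35.  38.  81.   0.  61.  31.]
tilt [ 4.e-04 -1.e-04 -1.e+00]
[[20.4401  0.56   -0.2945 19.616 ]
 [19.7891  0.56   -0.2935 19.7051]
 [19.561   0.56   -0.2955 19.5431]]
```

The master went from 30° to 19.6° while the gear turned +11.5°, so it is being driven. I continue by about 60°.

Call:
{"op": "step_arm", "data": {
  "increments": [
    {"x":0,"y":0,"z":0,"wx":0,"wy":0,"wz":-0.08,"gripper":3},
    {"x":0,"y":0,"z":0,"wx":0,"wy":0,"wz":-0.08,"gripper":3},
    {"x":0,"y":0,"z":0,"wx":0,"wy":0,"wz":-0.08,"gripper":3},
    {"x":0,"y":0,"z":0,"wx":0,"wy":0,"wz":-0.08,"gripper":3},
    {"x":0,"y":0,"z":0,"wx":0,"wy":0,"wz":-0.08,"gripper":3},
    {"x":0,"y":0,"z":0,"wx":0,"wy":0,"wz":-0.08,"gripper":3},
    {"x":0,"y":0,"z":0,"wx":0,"wy":0,"wz":-0.08,"gripper":3},
    {"x":0,"y":0,"z":0,"wx":0,"wy":0,"wz":-0.08,"gripper":3},
    {"x":0,"y":0,"z":0,"wx":0,"wy":0,"wz":-0.08,"gripper":3},
    {"x":0,"y":0,"z":0,"wx":0,"wy":0,"wz":-0.08,"gripper":3},
    {"x":0,"y":0,"z":0,"wx":0,"wy":0,"wz":-0.08,"gripper":3},
    {"x":0,"y":0,"z":0,"wx":0,"wy":0,"wz":-0.08,"gripper":3},
    {"x":0,"y":0,"z":0,"wx":0,"wy":0,"wz":0,"gripper":3},
    {"x":0,"y":0,"z":0,"wx":0,"wy":0,"wz":0,"gripper":3}
  ]
}}

```text
time_s: 12.0
position: [0.5481, -0.236, 0.209]
tool_rot: [[0.983, -0.183, 0.001], [-0.183, -0.983, -0.0], [0.001, 0.0, -1.0]]
ft_force: [-0.6, 0.9, 3.7]
grip_width: 0.0347
```

```bash
python3 - <<'E'
from h import *
go(.548,-.236,.209)
s=shot('scene','s7')
print(phase(s,(.561,-.2955),.027))
crop(s,'c7',225,310,100,100,6)
E
```

```text
t 12.0 pos [ 0.5481 -0.236   0.209 ] yaw -10.53 inc cm [-0.01  0.    0.  ] F [-0.6  0.9  3.7] w 0.0347 q [-35.  38.  81.   0.  61. -24.]
tilt [ 8.e-04 -4.e-04 -1.e+00]
[[21.3109  0.559  -0.2945  1.8788]
 [20.935   0.56   -0.2945  1.5895]
 [20.8063  0.559  -0.2955  1.2814]]
```

View pics/c7.png

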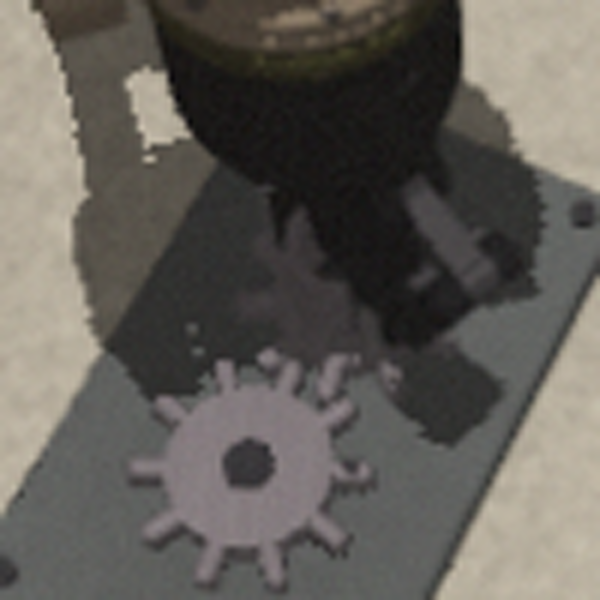

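The crop shows the master's spindle at (248,463) with its teeth turned, and the gear meshing above it. The master turned about 63° in all, against about 66° for the gear. Now I release and retreat.

Call:
{"op": "step_arm", "data": {
  "increments": [
    {"x":0,"y":0,"z":0,"wx":0,"wy":0,"wz":0,"gripper":4},
    {"x":0,"y":0,"z":0,"wx":0,"wy":0,"wz":0,"gripper":5},
    {"x":0,"y":0,"z":0,"wx":0,"wy":0,"wz":0,"gripper":6},
    {"x":0,"y":0,"z":0,"wx":0,"wy":0,"wz":0,"gripper":6},
    {"x":0,"y":0,"z":0,"wx":0,"wy":0,"wz":0,"gripper":6},
    {"x":0,"y":0,"z":0,"wx":0,"wy":0,"wz":0,"gripper":6},
    {"x":0,"y":0,"z":-0.5,"wx":0,"wy":0,"wz":0,"gripper":6},
    {"x":0,"y":0,"z":-1.5,"wx":0,"wy":0,"wz":0,"gripper":6},
    {"x":0,"y":0,"z":-3,"wx":0,"wy":0,"wz":0,"gripper":6},
    {"x":0,"y":0,"z":-4,"wx":0,"wy":0,"wz":0,"gripper":6},
    {"x":0,"y":0,"z":-4,"wx":0,"wy":0,"wz":0,"gripper":6},
    {"x":-4,"y":0,"z":-2,"wx":0,"wy":0,"wz":0,"gripper":6},
    {"x":-4,"y":0,"z":0,"wx":0,"wy":0,"wz":0,"gripper":6},
    {"x":-4,"y":0,"z":0,"wx":0,"wy":0,"wz":0,"gripper":6},
    {"x":-4,"y":0,"z":0,"wx":0,"wy":0,"wz":0,"gripper":6},
    {"x":0,"y":0,"z":0,"wx":0,"wy":0,"wz":0,"gripper":6},
    {"x":0,"y":0,"z":0,"wx":0,"wy":0,"wz":0,"gripper":6}
  ]
}}

```text
time_s: 13.75
position: [0.3902, -0.2072, 0.3596]
tool_rot: [[0.984, -0.181, 0.001], [-0.181, -0.984, -0.001], [0.001, 0.001, -1.0]]
ft_force: [0.1, 0.2, -0.5]
grip_width: 0.0596
```

```bash
python3 - <<'E'
from h import *
go(.548,-.236,.209)
s=shot('scene','s8'); t=shot('top','t8')
print(phase(s,(.561,-.2955),.027))
f=lambda d,x,y,w,h:cv2.resize(d['color'][y:y+h,x:x+w],(400,400),interpolation=cv2.INTER_CUBIC)
cv2.imwrite('pics/c8.png',np.hstack([f(s,225,310,100,100),f(t,425,145,100,100)]))
E
```

```text
t 13.75 pos [ 0.3902 -0.2072  0.3596] yaw -10.42 inc cm [16.02 -0.03 15.09] F [ 0.1  0.2 -0.5] w 0.0596 q [-43.  14.  95.   0.  71. -33.]
tilt [ 0.0013 -0.0011 -1.    ]
[[17.5538  0.56   -0.2945  0.8842]
 [17.5217  0.559  -0.2945  1.201 ]
 [17.0117  0.56   -0.2935  1.23  ]]
```

View pics/c8.png

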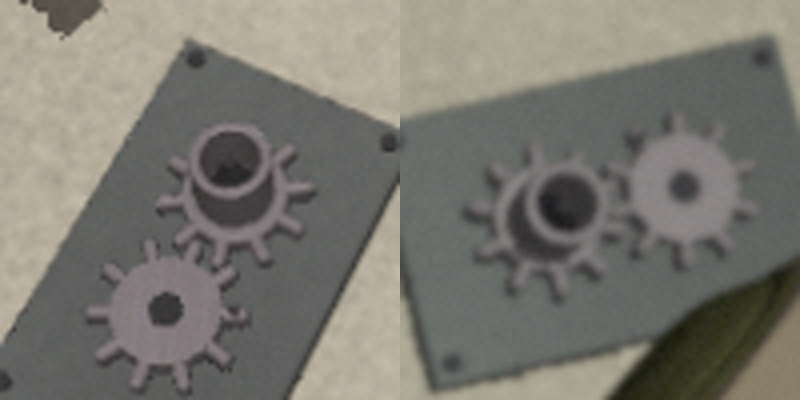

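Both views show the gear upright and flat on the post, hub tops at (230,160) and (568,205), in mesh with the master and with the arm clear. I hand in the job.

```bash
python3 -c "
from rig import env
print(env.close_job())"
```

```text
the job is handed in; nothing more can be done
None
```

The matching 10-tooth gear is on the grey stand's post, seated and in mesh with the master, and the job was handed in at about 14 s. No verdict was reported.

- **Pick and place:** I gripped the gear by its hub at about (0.458, 0.272) and lowered it over the post, setting its teeth to the master's gaps. It touched the plate at the expected height.
- **Turning:** I turned the gear about 66° by its hub. The master turned about 63° with it, moving the mark roughly 31 mm by calculation (15 mm needed). I did not track the dot itself.
- **Last checks:** After releasing and retreating, both cameras show the gear flat, hub up, on the post and in mesh, with the arm well clear. Wrist force readings stayed under about 10 N.
- **Disagreements:** The two cameras' positions differed by about 2–6 mm, which the grip and the post's taper took up. One early tooth fit from the scene view was poor (about 7 mm) and I dropped it.

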